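# Spent nine-volt cell through the spring gate

### The job

Push the spent nine-volt cell that lies on the white-topped ledge through the little self-closing chrome gate so that it drops into the grey collection tub behind it: one finger pushes the gate open and keeps it open while the other finger pushes the cell through the gateway and over the edge. Do not use the cell to shove the gate, do not let the gate swing back onto it, and do not pick the cell up or pinch it; slide it along gently. Finish with the gate swung fully shut and everything else on the bench and ledge left where it is.

Things in the scene. Friction and masses are not known exactly. Their poses are not given: they have to be found in the camera images.
- stand: Fixed stand: white-topped plywood ledge, grey tub behind it. Origin at bench level in the gate line, midway between the gate posts; x points through the gate (ledge to tub), y left to the hinge post, z up. Ledge: flat top 60 mm above the bench, x -190 to +4 mm, y -150 to +150; at x = +4 it ends in a sheer drop.
- tub_floor (a point): Centre of the tub's inner floor, at stand x = 77 mm, y = 0. The open-topped tub measures inside stand x +4 to +150 mm, y -116 to +116 mm; floor 4 mm and rim 45 mm above the bench (rim 15 mm lower than the ledge top).
- gateway (a point): Point on the ledge top (60 mm above the bench) in the gate line, midway between the gate posts; axes as the stand's. Two chrome posts 14 mm square at stand x = -3, y = +-68 mm reach 66 mm above the ledge, 122 mm clear between them; chrome rails, 50 mm high, run at x = -3 from each post outward to y = +-148 mm.
- gate (a joint): Angle of the chrome gate leaf (rad): 0 shut, grows as its free edge swings away from the ledge, out over the tub (positive turn about z), stop at 1.6. A hinge spring always shuts it: 0.09 N m when shut, rising by 0.06 N m per rad; there is no lock or click to overcome.
- gate_hinge (a point): Point on the gate's vertical hinge axis (stand x = 0, y = +60 mm), 27 mm above the ledge. The leaf is an upright plate 5 mm thick (8 mm at its rims), 118 mm long from the axis to the free edge, from 5 to 50 mm above the ledge, open above (no lintel: fingers may come from above). Shut, it spans stand y +60 to -58 mm.
- gate_edge (a point): Point on the gate near its free edge, 115 mm from the hinge axis, 27 mm above the ledge; moves with the gate.
- cell_mid (a point): Centre of the spent nine-volt cell: metal-cased block 46 (its x) x 26.5 (y) x 17.5 (z) mm, about 45 g, two small studs (2.5 mm) on its +x end. It lies flat on the ledge, studs roughly towards the gate, centre 80 to 110 mm before the gate line, in line with the gateway, turned up to 0.3 rad from the stand's x. Centre 8.75 mm above the ledge top.
- socket: Bystander: white ceramic bulb socket, 48 mm across, 40 mm high, standing on the ledge to the left of the gate lane. Origin at the centre of its underside.
- screwdriver: Bystander: small steel screwdriver, 130 mm long, lying on the ledge to the right of the gate lane. Origin at its underside, about midway along.
- alarm: Bystander: mustard plastic smoke alarm, a disc 108 mm across and 36 mm high, on the bench. Origin at the centre of its underside.
- spare: Bystander: a new nine-volt cell standing upright on the bench (not on the ledge), 17.5 x 26.5 x 46 mm. Origin at the centre of its underside.
- carton: Bystander: bulb carton 62 x 62 x 95 mm on the bench. Origin at the centre of its underside.
- tester: Bystander: black hand-held battery tester 130 x 72 x 32 mm lying on the bench. Origin at the centre of its underside.
Things that resemble listed ones, but are neither listed nor needed, are in the scene too. What is shaped like the part that bears cell_mid but green or yellow is not meant.

How it is judged:
On the way:
1. the cell slides through the gateway (its centre within 15 mm before the gate line to the ledge's edge, still on the ledge) while a finger holds the gate at least 0.5 rad open (value of joint gate above 0.5 rad and contact force between the fingers and gate above 0.3 N and x of cell_mid in the frame of stand between -0.015 and 0.006 m and z of cell_mid in the frame of stand above 0.062 m), for 0.05 s.
At the end, for the whole second after the job is handed in: The cell lies at rest inside the tub (centre within the tub's walls and under its rim), the gate is shut to within 0.06 rad, and every bystander is within 20 mm of where it began (x of cell_mid in the frame of stand between 0.004 and 0.15 m and y of cell_mid in the frame of stand between -0.116 and 0.116 m and z of cell_mid in the frame of stand below 0.045 m and linear speed of cell below 0.02 m/s and value of joint gate below 0.06 rad and distance of each of socket, screwdriver, alarm, spare, carton, tester from where it was at the start of the episode below 0.02 m); the robot touches nothing.
It fails at once if the cell is lifted: its centre rises more than 12 mm above where it is while lying on the ledge (height (world z) of cell_mid above 0.081 m).
It fails at once if the cell is squeezed or struck: fingers press on it with more than 12 N (contact force between the fingers and cell above 12 N).
It fails at once if the gate bears on the cell, or the cell on the gate, with more than 1 N (contact force between cell and gate above 1 N).
It fails at once if a bystander is shoved by more than 20 mm (distance of any of socket, screwdriver, alarm, spare, carton, tester from where it was at the start of the episode above 0.02 m).
It also fails if it takes over 38 s, if anything falls off the work surface, if the arm or the gripper's body presses on something with over 40 N, if the wrist force passes 120 N, or if a joint passes its speed limit or range.

### The arm

A 6-joint arm with a two-finger parallel gripper is mounted at the origin on the work surface. World frame = base frame: x ahead of the robot, y to its left, z up, the work surface at z = 0. Lengths are in m, angles in rad, forces in N, time in s.
With the tool pointing down it reaches from about 0.35 to 0.975 m from the base axis. Payload 4.9 kg.
Tool frame: the origin (TCP) lies at the very end of the fingers, on their centre line; the grasp point (between the pads) lies 19 mm behind it (ctrl.pinch_z is the distance from the TCP to the grasp point, in m); z points along the fingers, y is the line along which they close (so a half turn about z gives the same grasp; the last joint's range is limited). The gripper opens to 85 mm and grips with 20 to 120 N. Pads are 22 mm wide; open, the fingers measure 114 mm over their backs; the gripper's body (76 mm by 85 mm) begins 54 mm behind the grasp point. The pads swing forward as they close: fully open they stand 13 mm farther back than shut.
Start: joints at [-1.45, 0.053, 1.613, -0, 1.476, -0.119], TCP at [0.148, -0.607, 0.231] pointing down, gripper open.
Joint ranges: [-3.01, 3.01], [-1.01, 2.22], [0.06, 2.58], [-1.02, 4.17], [0.09, 2.62], [-3.14, 3.14]. Speed limits (rad/s): [2.57, 2.57, 3.14, 3.14, 3.14, 3.14].

### API

Orientations are given as a rotation vector (axis times angle).
In Python, from station import ctrl, optics gives the robot as it stands. The module is installed in compiled form; this text tells all that it offers.
- The arm moves only by the shell command python3 -m handwheel 'ROWS' [OPENING] [FORCE]. ROWS is JSON, one flat list of numbers, 6 for each row, row after row: the shift along the tool's x, y, z in m, then the turn, a rotation vector about the tool's x, y, z in degrees. A call has 1 to 20 rows; each row shifts and turns the commanded pose from where the row before left it, along the tool's axes as they then stand; what a row does not reach is not made up. A row lasts 1/10 s, in which the tool goes at most 50 mm and 8.59 degrees, less where a joint would pass 70% of its speed; a pose out of reach is approached as far as the arm can. A call is refused whole if a number of a shift passes 0.05 or a number of a turn 8.59, either way. A call with a gripper value outside its range is refused whole. OPENING is the closure, from 0 (fully open) to 1 (shut), set as the call begins (- or left out, the last holds). The fingers move at their own pace and stop on an object; FORCE is the grip in N (left out, the last holds). Time passes only in rows, so rows that do not move let the fingers close. It gives the time, the measured TCP pose, the force and the opening at its end, in the units of the state.
- ctrl.get_obs(): the state, without advancing time (a new reading comes with each control period).
- optics.get_image(name): name is "scene" or "top"; returns (picture, depth): 400x640x3 uint8, red, green, blue; 400x640 float32, m along the optical axis (not along the pixel's ray), 0 where there is no reading.
- optics.get_calibration(name): a dict with "fovy" (degrees; the focal length in pixels is half the picture's height over the tangent of half this angle, whatever the lens; pixels are square), "cx", "cy" (the principal point, pixels), "k1" (the pictures are not rectified: a ray, as slopes to the right and down, at radius r is drawn at 1 + k1 r^2 times it, then the intrinsics apply), "rvec" (rotation vector, rad) and "tvec" (3), from world to camera coordinates, as OpenCV has them. Camera axes: x right, y down, z forward; pixel columns grow to the right and rows downward; lengths in m; the calibration is good to about 2 mm. A picture is of the moment at which its call begins. get_calibration takes no time and is no camera call.
- ctrl.finish_job(): hands the job in, once; it reports no verdict.
The state is a dict: "t": time; "q": joint angles; "dq": joint speeds; "effort": joint torques, N m; "tool_pos": TCP position; "tool_rot": TCP orientation; "contact_force": force on the tool from outside, world axes, zero at the start; "wrist_torque": the same for the moment, N m; "opening": finger opening in m.
Only numpy, scipy, OpenCV 4.12 (cv2) and the standard library are available. Lean on these libraries where they do the work, as an engineer would, in place of code of your own. Each camera call takes 0.05 s, during which the arm holds its last target. There are 200 camera calls.

## Working session

There is one attempt and no reset: what is moved stays moved. The work goes in short steps, Python scripts to look and compute and a shell command to move; the robot and the scene stay as the last step left them, time stands still between calls to the robot, and variables do not carry over. Pictures are saved under pics/ and viewed, on a budget of 10 in all, crops included, one or two more only if the job needs it, and the job is handed in when it is done.

```bash
mkdir -p pics
cat > h.py <<'E'
import numpy as np, cv2
from station import ctrl, optics
def cal(n):
    c=optics.get_calibration(n); f=200/np.tan(np.radians(c['fovy'])/2)
    R=cv2.Rodrigues(np.array(c['rvec'],float))[0]; return f,c['cx'],c['cy'],c['k1'],R,np.array(c['tvec'],float)
def slopes(n,u,v):
    f,cx,cy,k,R,t=cal(n); a=(np.asarray(u,float)-cx)/f; b=(np.asarray(v,float)-cy)/f
    x,y=a,b
    for _ in range(20):
        s=1+k*(x*x+y*y); x,y=a/s,b/s
    return x,y
def plane(n,u,v,z):
    R,t=cal(n)[4:]; x,y=slopes(n,u,v); d=np.stack([x,y,np.ones_like(x)],-1)@R; o=-R.T@t
    return o+d*((z-o[2])/d[...,2])[...,None]
def cloud(n,dep):
    R,t=cal(n)[4:]; v,u=np.mgrid[:400,:640]; x,y=slopes(n,u,v)
    return (np.stack([x*dep,y*dep,dep],-1)-t)@R
def proj(n,P):
    f,cx,cy,k,R,t=cal(n); c=np.atleast_2d(P)@R.T+t; s=c[:,:2]/c[:,2:]; s=s*(1+k*(s**2).sum(1,keepdims=True)); return s*f+[cx,cy]
def shot(n,name):
    p,d=optics.get_image(n); cv2.imwrite('pics/'+name+'.png',p[:,:,::-1]); np.savez('pics/'+name,p=p,d=d); return p,d
E
python3 - <<'E'
from h import *
a=shot('scene','s0')[0];b=shot('top','t0')[0]
for n in('scene','top'):
    c=cal(n);print(n,c[0],-c[4].T@c[5])
print(ctrl.get_obs())
E
```

```text
scene 409.3330962932755 [ 1.06498509 -0.64031826  1.03222025]
top 360.95330589786295 [ 0.39393465 -0.01183631  0.98837749]
{'t': 0.1, 'q': array([-1.45001907e+00,  5.33113640e-02,  1.61412097e+00,  8.99231004e-06,
        1.47601371e+00, -1.19005468e-01]), 'dq': array([-0.00115182, -0.00078463, -0.00358043, -0.00070574, -0.00075493,
       -0.00063179]), 'effort': array([ 3.57088447e-04, -3.94901562e+01, -3.71364212e+01, -1.29063028e-04,
        3.90363872e-03,  5.31376074e-06]), 'tool_pos': array([ 0.14836482, -0.60656703,  0.23019458]), 'tool_rot': array([-3.11720122e+00, -3.75525136e-01, -1.14745632e-05]), 'contact_force': array([-0.06356153, -0.53523694,  0.43570716]), 'wrist_torque': array([-0.04507807,  0.01831217,  0.00342246]), 'opening': 0.08574322643539714}
```

View pics/s0.png

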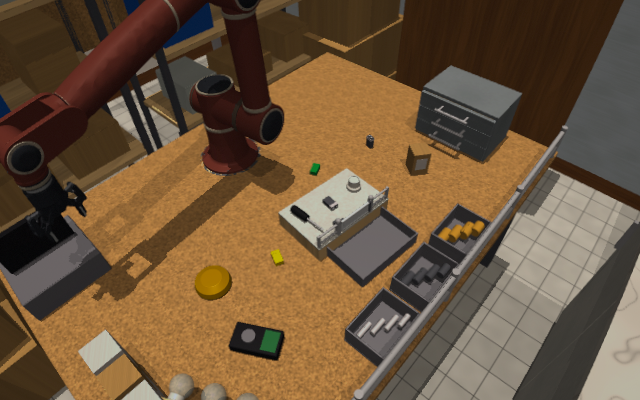

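View pics/t0.png

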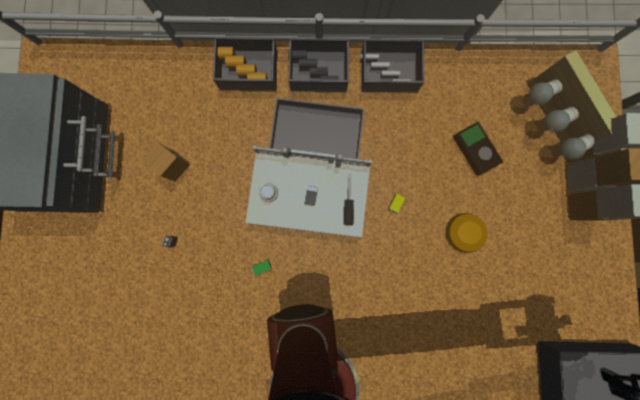

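The top view shows the white ledge at about (308,193) and the dark cell with a lighter end at (311,195). The socket is at (268,192) and the screwdriver at (349,200). The gate rail runs from (255,152) to (370,162), with the tub beyond it. The other cell-like things are green at (262,268), yellow at (397,203) and the upright spare at (169,241). Only the one on the ledge fits the description. I'll measure it and check it in a crop.

```bash
cat > m.py <<'E'
from h import *
z=np.load('pics/t0.npz');p=z['p'];d=z['d'];P=cloud('top',d)
roi=np.zeros((400,640),bool);roi[140:245,235:385]=1
hsv=cv2.cvtColor(p,cv2.COLOR_RGB2HSV)
m=roi&(abs(P[...,2]-.06)<.008)
w=m&(hsv[...,1]<60)&(hsv[...,2]>120)
c=max(cv2.findContours(w.astype(np.uint8),0,1)[0],key=cv2.contourArea)[:,0]
h=cv2.convexHull(c)[:,0]
Q=plane('top',h[:,0],h[:,1],.06)[:,:2]
r=cv2.minAreaRect(Q.astype(np.float32));print('ledge',r,cv2.boxPoints(r))
# cell
for nm,(u0,u1,v0,v1) in dict(cell=(298,326,180,212)).items():
    b=np.zeros((400,640),bool);b[v0:v1,u0:u1]=1
    for lab,mm in (('dark',b&(hsv[...,2]<150)),('high',b&(P[...,2]>.069))):
        v,u=np.nonzero(mm);Q=plane('top',u,v,.0775)[:,:2];r=cv2.minAreaRect(Q.astype(np.float32));print(lab,len(u),r,Q.mean(0),np.median(P[mm][:,2]))
for nm,(u0,u1,v0,v1) in dict(sock=(255,282,178,206),driver=(338,360,168,228)).items():
    b=np.zeros((400,640),bool);b[v0:v1,u0:u1]=1;mm=b&(P[...,2]>.066);X=P[mm];print(nm,X.min(0),X.max(0))
b=m*0>0;b[135:175,245:380]=1;mm=b&(P[...,2]>.075);X=P[mm];print('rail fit',np.polyfit(X[:,1],X[:,0],1),X.min(0),X.max(0))
cr=cv2.resize(p[140:245,240:380,::-1],None,fx=5.5,fy=5.5,interpolation=cv2.INTER_CUBIC);cv2.imwrite('pics/c0.png',cr)
E
python3 m.py
```

```text
ledge ((0.5011298656463623, 0.022520199418067932), (0.3002728223800659, 0.18770471215248108), 83.72383117675781) [[ 0.39142698 -0.11645635]
 [ 0.5780067  -0.13697639]
 [ 0.61083275  0.16149676]
 [ 0.42425305  0.18201679]]
dark 193 ((0.4930768311023712, 0.013971779495477676), (0.029910871759057045, 0.050590578466653824), 79.84028625488281) [0.48927846 0.01459697] 0.078811028712423
high 201 ((0.5014292597770691, 0.013386444188654423), (0.027706436812877655, 0.062465470284223557), 78.70567321777344) [0.49476324 0.01442883] 0.07921642650522603
sock [ 0.39393465 -0.01183631  0.06611015] [0.52540251 0.15527966 0.98837749]
driver [ 0.39393465 -0.09649678  0.06600684] [ 0.55829765 -0.01183631  0.98837749]
rail fit [0.12146236 0.58887813] [ 0.39393465 -0.13450692  0.07505296] [0.61240192 0.15893008 0.98837749]
```

View pics/c0.png

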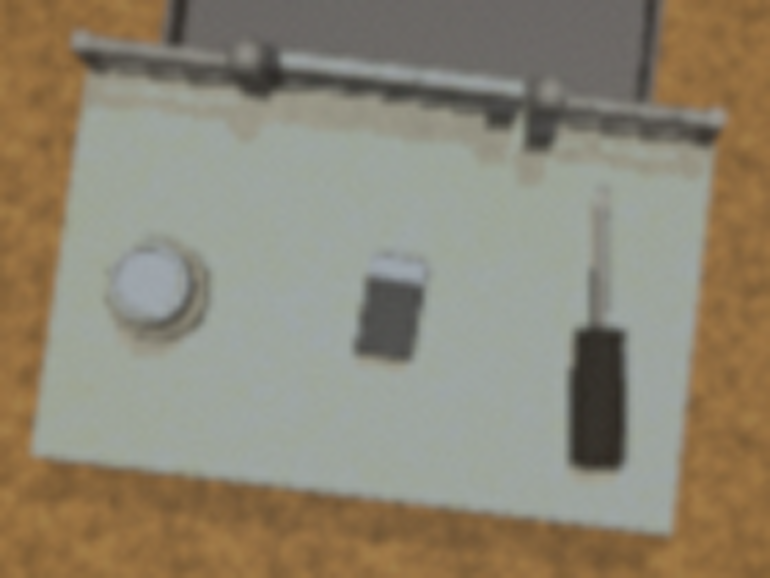

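The crop shows the cell at crop corners (372,252), (430,258), (412,362) and (355,355), with its light stud end toward the gate. The posts are at (253,60) and (545,95), and the lane is free between the socket and the screwdriver. The grey-and-black cell on the ledge is the one meant; the green and yellow ones lie on the bench. Next I'll refine the stand frame and check it against the scene camera.

```bash
cat > m2.py <<'E'
from h import *
yaw=-0.1095;O=np.array([.5967,.0120]);c,s=np.cos(yaw),np.sin(yaw);Rs=np.array([[c,-s],[s,c]])
st=lambda X:(np.asarray(X)[...,:2]-O)@Rs
def cr(pts,z):
    q=np.array(pts,float)/5.5+[240,140]-.4;return plane('top',q[:,0],q[:,1],z)
if __name__=='__main__':
    cc=cr([(372,252),(430,258),(412,362),(355,355)],.0775);print('cell corners stand',st(cc),'mid',st(cc).mean(0),'world',cc.mean(0))
    print('posts',st(cr([(253,50),(545,88)],.126)))
    print('rail ends',st(cr([(82,40),(720,115)],.11)))
    print('sock',st(cr([(150,285)],.1)),'driver',st(cr([(603,190),(598,468)],.068)))
    # scene cross-check: height cloud of ledge + cell
    z=np.load('pics/s0.npz');P=cloud('scene',z['d']);S=st(P);H=P[...,2]
    ok=(z['d']>0)&(abs(S[...,0]+.09)<.14)&(abs(S[...,1])<.2)
    L=ok&(abs(H-.06)<.006);print('scene ledge ext',np.percentile(S[L],[1,99],axis=0),np.median(H[L]))
    C=ok&(abs(S[...,0]+.1)<.045)&(abs(S[...,1])<.045)&(H>.071);v,u=np.nonzero(C);print('cell scene',C.sum(),np.median(H[C]),st(plane('scene',u,v,.0775)).min(0),st(plane('scene',u,v,.0775)).max(0),u.mean(),v.mean())
    G=ok&(H>.075)&(abs(S[...,0])<.03);print('gate line x',np.median(S[G],axis=0),np.percentile(S[G],[2,98],axis=0))
    # motion
    o=ctrl.get_obs();R=cv2.Rodrigues(o['tool_rot'])[0];ty=np.degrees(np.arctan2(R[1,1],R[0,1]));want=np.degrees(yaw)+2
    print('tool y now',ty,'turn about tool z',-(want-ty))
    T=np.r_[O+Rs@np.array([-.0925,-.008]),.2];a=np.radians(want);R2=np.array([[-np.sin(-a)*-1,0,0]]*3)
    ydir=np.array([np.cos(a),np.sin(a),0]);zdir=np.array([0,0,-1.]);xdir=np.cross(ydir,zdir)
    print('target',T,'shift in turned tool',[float(d@(T-o['tool_pos'])) for d in(xdir,ydir,zdir)])
E
python3 m2.py
```

```text
cell corners stand [[-0.07738108  0.00306889]
 [-0.07684101 -0.02392731]
 [-0.12577825 -0.02171354]
 [-0.12581379  0.00473216]] mid [-0.10145353 -0.00945995] world [0.49482029 0.01368368 0.0775    ]
posts [[-0.0007968   0.06428835]
 [-0.00179628 -0.06613241]]
rail ends [[-0.00214721  0.14348637]
 [-0.00070234 -0.14606865]]
sock [[-0.10764087  0.09919005]] driver [[-0.03357729 -0.10028024]
 [-0.1631537  -0.11295866]]
scene ledge ext [[-0.18802565 -0.14903907]
 [ 0.00513902  0.14793648]] 0.06020958130157043
cell scene 116 0.07732166111465999 [-0.12352245 -0.0263292 ] [-0.07230089  0.00527538] 329.6810344827586 202.24137931034483
gate line x [ 0.00186814 -0.01415705] [[-0.00925903 -0.14603303]
 [ 0.00627605  0.14276813]]
tool y now -76.2614989778418 turn about tool z -71.98761112115928
target [0.50387974 0.01415643 0.2       ] shift in turned tool [0.6454918477268916, 0.30826735045547454, 0.030194575527200923]
```

```bash
python3 -m handwheel '[0,0,0,0,0,-8,0,0,0,0,0,-8,0,0,0,0,0,-8,0,0,0,0,0,-8,0,0,0,0,0,-8,0,0,0,0,0,-8,0,0,0,0,0,-8,0,0,0,0,0,-8,0,0,0,0,0,-8,0,0,0,0,0,0]' 0 20
python3 -m handwheel '[0.036,0.017,0,0,0,0,0.036,0.017,0,0,0,0,0.036,0.017,0,0,0,0,0.036,0.017,0,0,0,0,0.036,0.017,0,0,0,0,0.036,0.017,0,0,0,0,0.036,0.017,0,0,0,0,0.036,0.017,0,0,0,0,0.036,0.017,0,0,0,0,0.036,0.017,0,0,0,0,0.036,0.017,0,0,0,0,0.036,0.017,0,0,0,0,0.036,0.017,0,0,0,0,0.036,0.017,0,0,0,0,0.036,0.017,0,0,0,0,0.036,0.017,0,0,0,0,0.036,0.017,0,0,0,0,0.033,0.019,0,0,0,0,0,0,0,0,0,0]'
cat > w.py <<'E'
from m2 import *
o=ctrl.get_obs();R=cv2.Rodrigues(o['tool_rot'])[0];p=o['tool_pos'];T=np.r_[O+Rs@np.array([-.0925,-.008]),.08]
print('t',o['t'],'tcp stand',st(p),p[2],'y dir-stand deg',np.degrees(np.arctan2(R[1,1],R[0,1])-yaw),'tilt',R[2,2],'F',o['contact_force'],o['opening'])
print('to start, tool axes',R.T@(T-p))
E
python3 w.py
```

```text
t: 1.1
tool_pos: [0.1484, -0.6068, 0.2306]
tool_rot: [-2.302, -2.136, -0.001]
contact_force: [-0.7, 0.3, -0.5]
opening: 0.0852
t: 3.0
tool_pos: [0.5046, 0.0164, 0.2309]
tool_rot: [-2.3, -2.138, -0.001]
contact_force: [-0.2, 0.4, 0.1]
opening: 0.0854
t 3.0 tcp stand [-0.09203121 -0.00567784] 0.23092876211808516 y dir-stand deg 2.107618615214832 tilt -0.9999991715517884 F [-0.21431988  0.40753371  0.09248946] 0.08542809978996647
to start, tool axes [-0.00248635 -0.00048865  0.15092608]
```

```bash
python3 -m handwheel '[-0.002,0,0.02,0,0,0,0,0,0.02,0,0,0,0,0,0.02,0,0,0,0,0,0.02,0,0,0,0,0,0.02,0,0,0,0,0,0.02,0,0,0,0,0,0.015,0,0,0,0,0,0.01,0,0,0,0,0,0,0,0,0]'
python3 w.py
python3 - <<'E'
from h import *
p,d=shot('scene','s1');cv2.imwrite('pics/c1.png',cv2.resize(p[120:260,240:430,::-1],None,fx=4,fy=4,interpolation=cv2.INTER_CUBIC))
E
```

```text
t: 3.9
tool_pos: [0.5022, 0.0112, 0.0847]
tool_rot: [-2.302, -2.134, 0.003]
contact_force: [-0.3, 0.5, -0.3]
opening: 0.0849
t 3.9 tcp stand [-0.09386089 -0.01117035] 0.0847193449792652 y dir-stand deg 1.9506579836422144 tilt -0.999995322665118 F [-0.30158103  0.46761137 -0.27558738] 0.08490665577513144
to start, tool axes [0.00312171 0.00148243 0.00471515]
```

View pics/c1.png

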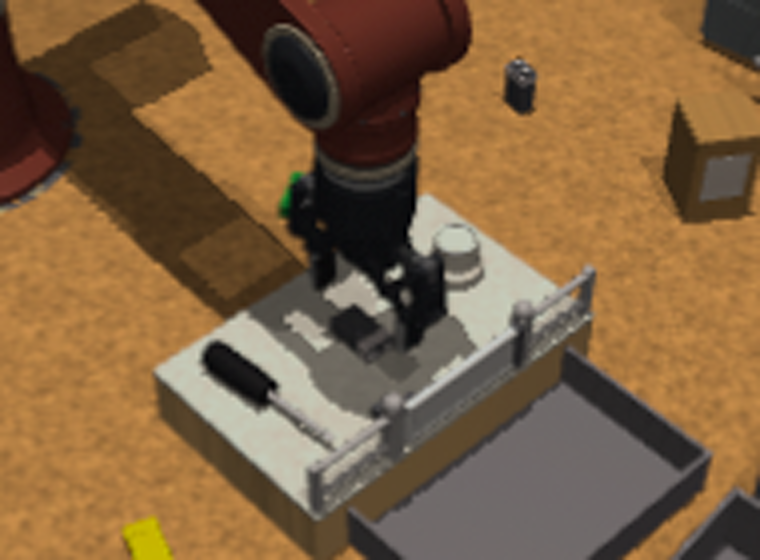

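The fingers straddle the cell: the front finger's tip is at crop (415,342) between the cell's nose and the gate, and the rear finger is behind the cell. Next I'll get the tip height from the depth.

```bash
python3 - <<'E'
from m2 import *
z=np.load('pics/s1.npz');P=cloud('scene',z['d']);S=st(P);H=P[...,2];ok=z['d']>0
for nm,x0,x1 in(('A',-.06,-.025),('B',-.165,-.13)):
    m=ok&(S[...,0]>x0)&(S[...,0]<x1)&(abs(S[...,1]+.01)<.03)&(H>.07)&(H<.14)
    print(nm,m.sum(),np.sort(H[m])[:12],S[m].min(0),S[m].max(0))
m=ok&(abs(S[...,0]+.1)<.035)&(abs(S[...,1]+.01)<.018)&(H>.07)&(H<.082);print('cell',m.sum(),np.median(S[m],axis=0))
E
python3 -m handwheel '[0.003,0.001,0.005,0,0,0,0,0,0.005,0,0,0,0,0,0.005,0,0,0,0,0,0,0,0,0,0,0,0,0,0,0]'; python3 w.py
```

```text
A 49 [0.09937982 0.09960243 0.10155483 0.10568053 0.10632606 0.10696331
 0.10748507 0.10825173 0.10917538 0.10985505 0.11066371 0.11222074] [-0.05198559 -0.02126252] [-0.03701823 -0.00141754]
B 63 [0.09627776 0.09851738 0.09914161 0.10018357 0.10219435 0.10294903
 0.10371668 0.10397476 0.10399615 0.10449572 0.10527359 0.10676112] [-0.14595455 -0.02477732] [-0.13435504 -0.00053892]
cell 111 [-0.09851178 -0.00947934]
t: 4.45
tool_pos: [0.5045, 0.0142, 0.0712]
tool_rot: [-2.302, -2.137, 0.0]
contact_force: [0.2, -0.5, 0.2]
opening: 0.0856
t 4.45 tcp stand [-0.09189653 -0.0079114 ] 0.07118034528344347 y dir-stand deg 2.0113559201391764 tilt -0.9999999544333774 F [ 0.17396697 -0.49080667  0.23375642] 0.08559917913838587
to start, tool axes [-6.72012751e-05 -6.08862841e-04 -8.81947295e-03]
```

```bash
python3 -m handwheel '[0,0,0.004,0,0,0,0,0,0.004,0,0,0,0,0,0.004,0,0,0,0,0,0.004,0,0,0,0,0,0,0,0,0,0,0,0,0,0,0]'; python3 w.py
python3 - <<'E'
from m2 import *
p,d=shot('scene','s2');z=np.load('pics/s2.npz');P=cloud('scene',z['d']);S=st(P);H=P[...,2];ok=z['d']>0
for nm,x0,x1 in(('A',-.06,-.025),('B',-.165,-.13)):
    m=ok&(S[...,0]>x0)&(S[...,0]<x1)&(abs(S[...,1]+.01)<.03)&(H>.063)&(H<.14)
    print(nm,m.sum(),np.sort(H[m])[:8])
E
```

```text
t: 5.05
tool_pos: [0.5045, 0.0142, 0.0551]
tool_rot: [-2.302, -2.137, 0.0]
contact_force: [0.2, 0.3, 0.2]
opening: 0.0854
t 5.05 tcp stand [-0.09191511 -0.00793912] 0.05509677343484353 y dir-stand deg 2.011875151400776 tilt -0.9999999291878988 F [0.18500437 0.3325615  0.23528729] 0.08537131351775508
to start, tool axes [-4.06282732e-05 -5.96028943e-04 -2.49030036e-02]
A 112 [0.06335478 0.06340536 0.06352461 0.06387694 0.06436165 0.06460976
 0.06542862 0.07272885]
B 124 [0.06302377 0.06326741 0.06335732 0.06391802 0.06406988 0.06409052
 0.06420775 0.06498807]
```

```bash
python3 -m handwheel '[0,0.004,0,0,0,0,0,0.004,0,0,0,0,0,0.004,0,0,0,0,-0.001,0.004,0,0,0,0,0,0.004,0,0,0,0,0,0.004,0,0,0,0,0,0.004,0,0,0,0,0,0.004,0,0,0,0,0,0.004,0,0,0,0,0,0.004,0,0,0,0,-0.001,0.004,0,0,0,0,0,0.004,0,0,0,0,0,0.004,0,0,0,0,0,0,0,0,0,0]'; python3 w.py
python3 - <<'E'
from m2 import *
p,d=shot('scene','s3');P=cloud('scene',d);S=st(P);H=P[...,2]
m=(d>0)&(abs(S[...,0]+.06)<.04)&(abs(S[...,1]+.01)<.025)&(H>.07)&(H<.081);print('cell top pts',m.sum(),S[m].min(0),S[m].max(0))
cv2.imwrite('pics/c3.png',cv2.resize(p[120:260,250:430,::-1],None,fx=4,fy=4,interpolation=cv2.INTER_CUBIC))
E
```

```text
t: 6.5
tool_pos: [0.5566, 0.0083, 0.0551]
tool_rot: [2.302, 2.137, -0.0]
contact_force: [-1.0, 0.3, 0.5]
opening: 0.0854
t 6.5 tcp stand [-0.03942821 -0.00808544] 0.05509548122479728 y dir-stand deg 2.0160141419156203 tilt -0.9999999977621573 F [-1.04293145  0.27488498  0.53009853] 0.08538299071127077
to start, tool axes [ 0.00195101 -0.05303501 -0.02490661]
cell top pts 126 [-0.09491362 -0.02125572] [-0.03266528  0.00818357]
```

View pics/c3.png

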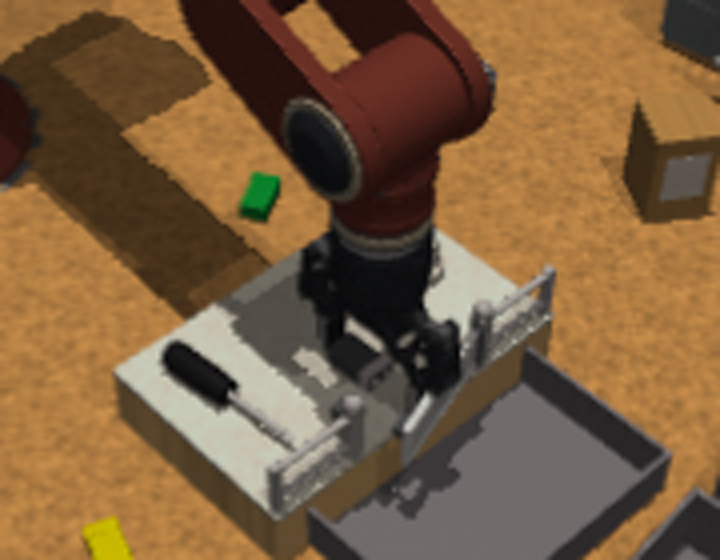

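The front finger has opened the gate, with the leaf edge at crop (408,435). The cell, at crop (360,360), is sliding ahead of the rear finger and well clear of the leaf. I'll keep going.

```bash
python3 -m handwheel '[0,0.004,0,0,0,0,0,0.004,0,0,0,0,0,0.004,0,0,0,0,-0.001,0.004,0,0,0,0,0,0.004,0,0,0,0,0,0.004,0,0,0,0,0,0.004,0,0,0,0,0,0.004,0,0,0,0,0,0.004,0,0,0,0,-0.001,0.004,0,0,0,0,0,0.004,0,0,0,0,0,0.003,0,0,0,0,0,0,0,0,0,0]'; python3 w.py
python3 - <<'E'
from m2 import *
p,d=shot('scene','s4');P=cloud('scene',d);S=st(P);H=P[...,2]
m=(d>0)&(abs(S[...,0]+.01)<.035)&(abs(S[...,1]+.01)<.025)&(H>.07)&(H<.081);print('cell top pts',m.sum(),S[m].min(0),S[m].max(0))
cv2.imwrite('pics/c4.png',cv2.resize(p[120:260,250:430,::-1],None,fx=4,fy=4,interpolation=cv2.INTER_CUBIC))
E
```

```text
t: 7.85
tool_pos: [0.6036, 0.0026, 0.0554]
tool_rot: [2.302, 2.137, 0.0]
contact_force: [-1.1, -0.3, -1.1]
opening: 0.0857
t 7.85 tcp stand [ 0.00790556 -0.00861532] 0.05541565816780285 y dir-stand deg 2.0044662469405123 tilt -0.9999996061823405 F [-1.13789187 -0.26136903 -1.07530178] 0.08567367558136504
to start, tool axes [ 0.00411861 -0.10030236 -0.02466817]
cell top pts 138 [-0.04141533 -0.02213383] [0.01431395 0.00842969]
```

View pics/c4.png

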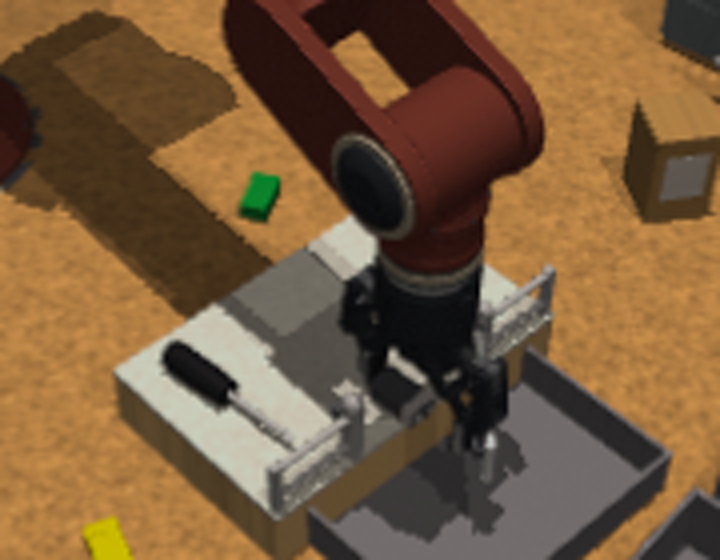

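The cell, at crop (400,390), is in the gateway with its nose just over the edge. The gate is held wide open, its free edge at (488,450). Now I'll push slowly over the edge.

```bash
python3 -m handwheel '[0,0.002,0,0,0,0,0,0.002,0,0,0,0,0,0.002,0,0,0,0,0,0.002,0,0,0,0,0,0.002,0,0,0,0,0,0.002,0,0,0,0,-0.001,0.002,0,0,0,0,0,0.002,0,0,0,0,0,0.002,0,0,0,0,0,0.002,0,0,0,0,0,0.002,0,0,0,0,0,0.002,0,0,0,0,0,0.002,0,0,0,0,0,0.002,0,0,0,0,0,0,0,0,0,0,0,0,0,0,0,0,0,0,0,0,0,0]'; python3 w.py
python3 - <<'E'
from m2 import *
p,d=shot('scene','s5');P=cloud('scene',d);S=st(P);H=P[...,2]
m=(d>0)&(abs(S[...,0]-.01)<.035)&(abs(S[...,1]+.01)<.025)&(H>.07)&(H<.081);print('cell top pts',m.sum())
cv2.imwrite('pics/c5.png',cv2.resize(p[120:260,250:430,::-1],None,fx=4,fy=4,interpolation=cv2.INTER_CUBIC))
E
```

```text
t: 9.6
tool_pos: [0.6312, -0.0005, 0.0554]
tool_rot: [2.302, 2.136, 0.001]
contact_force: [-0.1, -0.4, -0.9]
opening: 0.0852
t 9.6 tcp stand [ 0.03562417 -0.00866785] 0.055419391076459115 y dir-stand deg 2.0008593830327994 tilt -0.9999995652093523 F [-0.06593871 -0.38408275 -0.9249766 ] 0.08520602528060323
to start, tool axes [ 0.00513252 -0.12800131 -0.02469365]
cell top pts 15
```

View pics/c5.png

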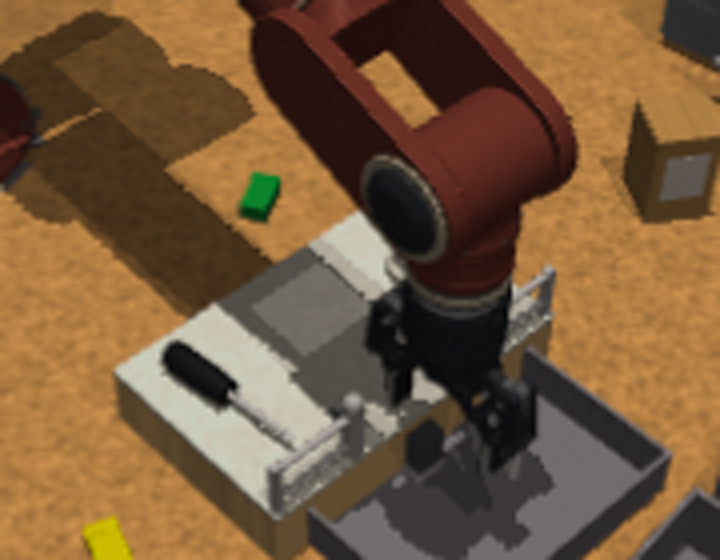

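The cell has left the ledge and stands dark at crop (425,445) against the tub's near wall. I'll check its height before letting the gate close.

Run:
```python
from m2 import *
z=np.load('pics/s5.npz');d=z['d'];p=z['p'];P=cloud('scene',d);S=st(P);H=P[...,2]
m=(d>0)&(S[...,0]>.004)&(S[...,0]<.05)&(abs(S[...,1]+.01)<.04)&(H>.01)&(H<.12)
m[:,:]&=False|m
v,u=np.nonzero(m)
k=(u<366)
q=np.c_[u,v,S[m]*1000,H[m]*1000][k];print(len(q));print(np.round(q[::max(1,len(q)//40)]).astype(int))
```

```text
208
[[360 219   5  22  59]
 [361 221   5  28  45]
 [360 222   4  24  42]
 [361 223   4  29  34]
 [359 224   6  19  38]
 [356 225   9   2  51]
 [352 226   5 -12  54]
 [358 226  16   3  51]
 [351 227   6 -18  55]
 [356 227  15  -5  52]
 [350 228   4 -20  50]
 [355 228  14  -8  48]
 [360 228  23   5  47]
 [353 229  12 -14  47]
 [358 229  24  -5  50]
 [347 230   5 -33  52]
 [352 230  12 -19  47]
 [358 230  23  -4  44]
 [347 231   4 -33  46]
 [352 231  12 -18  41]
 [357 231  24  -9  44]
 [346 232   6 -39  49]
 [352 232  13 -19  38]
 [357 232  24  -9  40]
 [347 233   6 -33  38]
 [354 233  23 -21  44]
 [359 233  25   0  28]
 [347 234   5 -32  31]
 [352 234  13 -19  28]
 [357 234  25  -9  31]
 [345 235   5 -41  34]
 [352 235  10 -15  17]
 [357 235  24  -7  23]
 [345 236   7 -43  33]
 [351 236  10 -19  14]
 [356 236  25 -13  24]
 [344 237   5 -46  29]
 [352 237  15 -20  15]
 [357 237  24  -6  11]
 [352 238  16 -20  11]
 [357 238  26  -9  11]
 [344 240   5 -45  12]]
```

The cell stands on end in the tub, centre about 28 mm up and top about 51 mm. That is below the leaf's bottom edge at 65 mm and the fingertips at about 68 mm. I'll back off slowly so the gate closes against the finger.

```bash
python3 -m handwheel '[0,-0.005,0,0,0,0,0,-0.005,0,0,0,0,0.001,-0.005,0,0,0,0,0,-0.005,0,0,0,0,0,-0.005,0,0,0,0,0,-0.005,0,0,0,0,0,-0.005,0,0,0,0,0.001,-0.005,0,0,0,0,0,-0.005,0,0,0,0,0,-0.005,0,0,0,0,0,-0.005,0,0,0,0,0,-0.005,0,0,0,0,0,-0.005,0,0,0,0,0.001,-0.005,0,0,0,0,0,-0.005,0,0,0,0,0,-0.005,0,0,0,0,0,-0.005,0,0,0,0]'
python3 -m handwheel '[0.001,-0.005,0,0,0,0,0,-0.005,0,0,0,0,0,-0.005,0,0,0,0,0,-0.005,0,0,0,0,0,-0.005,0,0,0,0,0,-0.005,0,0,0,0,0,-0.005,0,0,0,0,0,-0.005,0,0,0,0,0,0,0,0,0,0]'; python3 w.py
python3 -m handwheel '[0,0,-0.015,0,0,0,0,0,-0.015,0,0,0,0,0,-0.015,0,0,0,0,0,-0.02,0,0,0,0,0,-0.02,0,0,0,0,0,-0.02,0,0,0,0,0,-0.02,0,0,0,0,0,-0.02,0,0,0,0,0,-0.02,0,0,0,0,0,-0.02,0,0,0,0,0,0,0,0,0,0,0,0,0,0,0,0]'; python3 w.py
python3 - <<'E'
from m2 import *
p,d=shot('scene','s6');P=cloud('scene',d);S=st(P);H=P[...,2];ok=d>0
G=ok&(abs(S[...,0])<.04)&(abs(S[...,1])<.05)&(H>.075)&(H<.115);print('leaf x by y',np.polyfit(S[G][:,1],S[G][:,0],1))
m=ok&(S[...,0]>.008)&(S[...,0]<.14)&(abs(S[...,1])<.1)&(H>.012)&(H<.06);print('cell',m.sum(),S[m].min(0),S[m].max(0),H[m].max())
cv2.imwrite('pics/c6.png',cv2.resize(p[120:260,250:430,::-1],None,fx=4,fy=4,interpolation=cv2.INTER_CUBIC))
E
```

```text
t: 11.35
tool_pos: [0.5458, 0.0092, 0.0552]
tool_rot: [-2.302, -2.137, 0.0]
contact_force: [-0.9, -1.0, 0.2]
opening: 0.0854
t: 12.25
tool_pos: [0.5058, 0.0131, 0.0552]
tool_rot: [-2.302, -2.137, 0.0]
contact_force: [-0.3, -0.1, 0.4]
opening: 0.0853
t 12.25 tcp stand [-0.09044184 -0.00883461] 0.055167628937253285 y dir-stand deg 2.0130128839431816 tilt -0.9999999364163286 F [-0.25938852 -0.05169225  0.43748095] 0.08530532553488086
to start, tool axes [ 0.00090742 -0.00203637 -0.02483161]
t 12.25 tcp stand [-0.09044184 -0.00883461] 0.055167628937253285 y dir-stand deg 2.0130128839431816 tilt -0.9999999364163286 F [-0.25938852 -0.05169225  0.43748095] 0.08530532553488086
to start, tool axes [ 0.00090742 -0.00203637 -0.02483161]
leaf x by y [ 0.06936291 -0.00150804]
cell 109 [ 0.00820624 -0.0224185 ] [0.02664942 0.09285895] 0.05507869951062807invalid input at $: expected a multiple of 6 numbers
```

View pics/c6.png

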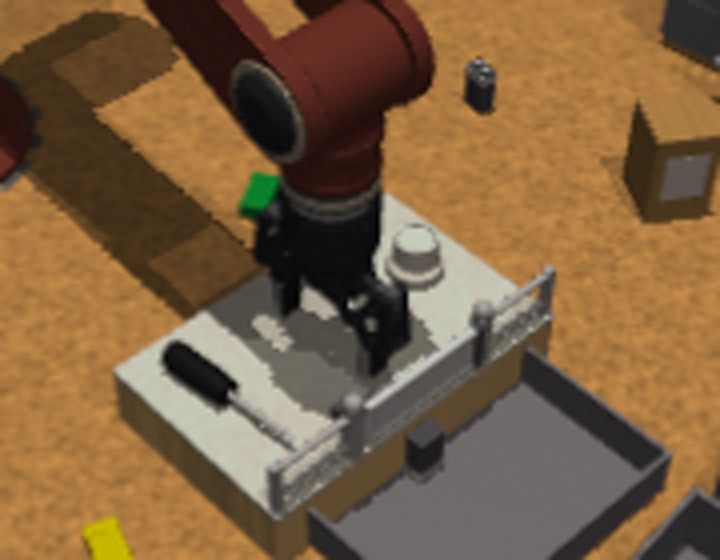

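The gate is shut, with the leaf in line with the rails from crop (365,430) to (475,345). The cell stands in the tub at (425,450). The lift was refused because I miscounted a row, so I'll redo it.

```bash
python3 -m handwheel '[0,0,-0.015,0,0,0, 0,0,-0.015,0,0,0, 0,0,-0.015,0,0,0, 0,0,-0.02,0,0,0, 0,0,-0.02,0,0,0, 0,0,-0.02,0,0,0, 0,0,-0.02,0,0,0, 0,0,-0.02,0,0,0, 0,0,-0.02,0,0,0, 0,0,0,0,0,0, 0,0,0,0,0,0, 0,0,0,0,0,0]'; python3 w.py
python3 - <<'E'
from m2 import *
p,d=shot('scene','s7');a=np.load('pics/s0.npz')['p']
def box(S,H,d):
    return (d>0)&(abs(S[...,0])<.03)&(abs(S[...,1])<.05)&(H>.09)&(H<.115)
for n in('s0','s7'):
    z=np.load(f'pics/{n}.npz');P=cloud('scene',z['d']);S=st(P);H=P[...,2];G=box(S,H,z['d']);print(n,'leaf slope',np.polyfit(S[G][:,1],S[G][:,0],1),G.sum())
m=(d>0)&(S[...,0]>.008)&(S[...,0]<.14)&(abs(S[...,1]+.01)<.05)&(H>.012)&(H<.06);print('cell',m.sum(),S[m].min(0),S[m].max(0),H[m].max())
df=np.abs(p.astype(int)-a).max(2)
for k,(u,v,r) in dict(gate=(345,225,14),socket=(354,183,7),driver=(305,216,14),alarm=(212,282,20),spare=(370,141,6),carton=(418,160,13),tester=(257,340,27)).items():
    print(k,np.median(df[v-r:v+r,u-r:u+r]),(df[v-r:v+r,u-r:u+r]>40).mean())
E
```

```text
t: 13.5
tool_pos: [0.5059, 0.0131, 0.2193]
tool_rot: [-2.302, -2.136, 0.002]
contact_force: [-0.5, 0.8, -0.4]
opening: 0.0852
t 13.5 tcp stand [-0.09037137 -0.00883633] 0.21932384495037943 y dir-stand deg 2.0130387925217734 tilt -0.9999987136124291 F [-0.53003207  0.77622696 -0.3912841 ] 0.08520715658886675
to start, tool axes [ 0.00089825 -0.00187481  0.13932711]
s0 leaf slope [0.01670067 0.00247236] 145
s7 leaf slope [0.01226871 0.00232737] 143
cell 106 [ 0.00800164 -0.02235041] [0.02632865 0.00610038] 0.05418643571739332
gate 3.0 0.24872448979591838
socket 4.0 0.0
driver 4.0 0.05357142857142857
alarm 4.0 0.0
spare 3.0 0.0
carton 2.0 0.0
tester 3.0 0.0
```

The gate slope is unchanged from the start to within 0.005 rad, the bystanders show no change, and the cell is in the tub. Handing in.

```bash
python3 -c "
from station import ctrl
print(ctrl.finish_job())"
```

```text
the job is handed in; nothing more can be done
None
```

The spent cell is in the grey tub, the gate is shut, and the job was handed in at about 13.5 s of the 38 s allowed. No verdict is reported.

**What I did:** I lowered the open fingers to straddle the cell and slid forward along the lane. The front finger swung the gate open and held it while the rear finger pushed the cell through and over the edge. I then backed off slowly so the gate closed against the finger, and lifted clear.

**Last checks:**
- **Cell:** it stands on end in the tub at about stand x 17 mm, y -8 mm, with its top near 50 mm. That puts its centre near 28 mm, below the 45 mm limit.
- **Gate:** the leaf's measured slope is within 0.005 rad of its starting value, so it is shut.
- **Bystanders:** the pictures show no visible change at the socket, alarm, spare, carton and tester. About 5% of pixels near the screwdriver and 25% near the gate differ. I put those down to the arm's shadow and the cell now standing in the tub, and I did not check further.
- **Robot:** it ended clear of everything, about 0.22 m above the bench. The tool force read about 1 N, within the noise I saw throughout.

**Not measured:** I did not measure the gate angle or the finger-to-gate force directly while the cell went through. The pictures show the gate wide open then, and finger geometry puts it at roughly 0.8 rad.

**Faults:** one lift command was refused because I miscounted its rows, and I re-sent it. One check of the gate slope was spoiled by the finger being in view, and I repeated it after lifting.

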